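Roll the lying bottle up to a stop bar

ROBOT

A 7-joint arm with a two-finger parallel gripper is mounted at the origin on the work surface. World frame = base frame: x ahead of the robot, y to its left, z up, the work surface at z = 0. Lengths are in m, angles in rad, forces in N, time in s.
With the tool pointing down it reaches from about 0.425 to 0.925 m from the base axis. Payload 6.8 kg.
Tool frame: the origin (TCP) lies on the front face of the gripper's body, between the roots of the fingers; the fingertips stand 73 mm ahead of it and the grasp point (between the pads) lies 54 mm ahead of it (env.nose_length is the distance from the TCP to the fingertips, in m); z points along the fingers, y is the direction in which the jaws open and shut (so a half turn about z gives the same grasp; the last joint's range is limited). The gripper opens to 85 mm and grips with 20 to 120 N. Pads are 22 mm wide; open, the fingers measure 114 mm over their backs; the gripper's body (76 mm by 85 mm) begins 54 mm behind the grasp point. The pads swing forward as they close: fully open they stand 13 mm farther back than shut.
Start: joints at [1.017, 0.477, 0.022, 1.555, -0.011, 1.109, -0.083], TCP at [0.291, -0.609, 0.304] pointing down, gripper open.
Joint ranges: [-2.96, 2.96], [-0.34, 2.1], [-1.41, 1.46], [0.24, 2.44], [-1.37, 4.51], [0.17, 1.92], [-2.96, 2.96]. Speed limits (rad/s): [2.39, 2.39, 3.14, 3.14, 3.14, 3.14, 3.14].

INTERFACE

Orientations are given as a unit quaternion [w, x, y, z].
In Python, from cell import env, kin, camera, calibration, job gives the robot as it stands. The module is installed in compiled form; this text tells all that it offers. Calls block until the motion is done:
- env.reach(position, orientation): joint-space move of the TCP to a pose.
- env.movel(position, velocity=0.15, rot=None, stop_force=None): straight line of the TCP; rot=None keeps the orientation; velocity is the mean speed in m/s. With stop_force (N) it stops when the force on the tool has changed by that much, and returns True; else False.
- env.goto_joints(angles): joint-space move.
- env.grip(opening, f_grip=None): finger opening in m; f_grip is the grip in N (None keeps the last); returns when the fingers have stopped.
- env.dwell(seconds).
- kin.inverse_kinematics(position, orientation): joint angles nearest the present ones, or None.
- env.get_state(): the state.
- camera(name): name is "scene" or "side" or "wrist"; returns (picture, depth): 400x640x3 uint8, blue, green, red; 400x640 float32, m along the optical axis (not along the pixel's ray), 0 where there is no reading.
- calibration(name): a dict with "fx", "fy", "cx", "cy" (pixels), "rvec" (rotation vector, rad) and "tvec" (3), from world to camera coordinates, as OpenCV has them. Camera axes: x right, y down, z forward; pixel columns grow to the right and rows downward; lengths in m; the calibration is good to about 2 mm. The wrist camera is an equidistant fisheye: a pixel r from the principal point sees the ray r / f radians off the axis. A picture is of the moment at which its call begins: read the wrist's pose just before it. calibration takes no time and is no camera call; for the wrist camera it gives the pose at the moment of the call.
A pose or a line that the arm cannot do raises env.PlanningError and nothing moves.
- job.job_done(): hands the job in, once; it reports no verdict.
The state is a dict: "time": time; "qpos": joint angles; "joint_velocities": joint speeds; "joint_torque": joint torques, N m; "tcp_pos": TCP position; "orientation": TCP orientation; "force": force on the tool from outside, world axes, zero at the start; "torque": the same for the moment, N m; "opening": finger opening in m.
Only numpy, scipy, OpenCV 4.12 (cv2) and the standard library are available. Lean on these libraries where they do the work, as an engineer would, in place of code of your own. Each camera call takes 0.05 s, during which the arm holds its last target.

TASK

Take the top stop bar from the sprung dispenser and lay it flat inside the white tape outline, lengthwise along it. Then roll the lying white bottle along the bench, by pushing its top and without lifting it, until its side rests against the long side of the bar, parallel to it and about centred on it; the bar must stay in its outline. Leave the other glassware and the bars still in the dispenser alone.

Things in the scene. Friction and masses are not known exactly. Their poses are not given: they have to be found in the camera images.
- bottle: Empty white plastic bottle lying on the bench, about 0.25 kg. Body: cylinder 60 mm across, 100 mm long; neck and grey cap, 40 mm across, reach 84 mm from the origin. Origin on its axis, mid-length of the body (30 mm above the bench); x along the axis to the cap; y and z turn as it rolls, z up at the start. Rolls easily; stays where it is left at rest.
- bar: Top stop bar of the stack: plain grey plastic bar 90 mm long (x), 24 mm wide (y), 14 mm high (z), 0.06 kg. Origin at the centre of its underside, at the start 78 mm above the bench in the dispenser, its upper 12 mm free above the guides. When the bottle touches it on the bench, the bottle's axis is 37 mm from its centre line.
- bar2: The second stop bar of the stack, like the first and directly beneath it; origin at the centre of its underside, 64 mm above the bench at the start. It must stay in the dispenser.
- dispenser: Grey sprung dispenser, fixed. Base 130 mm (x) by 70 mm (y) by 12 mm; at each x end a channel-shaped guide, 39 mm wide in y, 80 mm high. The middle 68 mm between them is open to both y sides: a bar can be gripped there across its width and drawn straight up. Holds four bars stacked flat along x, 1.5 mm play. Origin: centre of its underside.
- lift (a joint): Height in m of the dispenser's sprung platform above its lowest position: 0 with four bars, where it sits on its stop and does not yield downwards; it rises slowly by about 13 mm when a bar is taken, so that the next one comes to the top.
- mark_center (a point): Centre, on the bench, of the flat white tape outline (120 by 46 mm outside, 108 by 34 mm inside) where the bar belongs. x along its length, y across it, towards the bottle. The bottle starts with its axis 150 to 210 mm from here in y, up to 12 mm off in x, turned up to 0.35 rad from x.
- beaker: Clear plastic beaker, 62 mm across, 85 mm high, standing near the bottle's way. Origin at the centre of its underside. Leave it alone.
- reagent: Brown glass bottle, 56 mm across, 125 mm high, standing near the bottle's way. Origin at the centre of its underside. Leave it alone.
- jar: Clear glass jar with a white lid, 60 mm across, 75 mm high, standing near the bottle's way. Origin at the centre of its underside. Leave it alone.
Things that resemble listed ones, but are neither listed nor needed, are in the scene too. Leave any pink look-alike of the bottle alone. What is shaped like the bar but brown is not meant.

How it is judged:
By the outcome, as a careful person would: the job done as asked, in the order asked, and still so for the second after the job is handed in, with the robot touching nothing.
It also fails if it takes over 72 s, if anything falls off the work surface, if the arm or the gripper's body presses on something with over 40 N, if the wrist force passes 120 N, or if a joint passes its speed limit or range.

## Working session

There is one attempt and no reset: what is moved stays moved. The work goes in short steps, each a Python script; the robot and the scene stay as the last script left them, time stands still between calls to the robot, and variables do not carry over. Pictures are saved under pics/ and viewed, and the job is handed in when it is done.

```bash
mkdir -p pics; ls; python3 - <<'E'
from cell import env,kin,camera,calibration,job
import cv2,numpy as np
s=env.get_state();print(s['time'],s['tcp_pos'],s['orientation'],s['opening'])
for n in ['scene','side','wrist']:
    c=calibration(n);print(n,c)
    p,d=camera(n);cv2.imwrite(f'pics/{n}0.png',p);np.save(f'{n}0.npy',d);np.save(f'{n}0c.npy',c,allow_pickle=True)
E
```

```text
pics
0.0 [ 0.29083648 -0.6086094   0.30290357] [-8.93051852e-04  9.75256446e-01  2.21074635e-01 -2.68334612e-04] 0.08553488036499243
scene {'fx': 492.18213699800634, 'fy': 492.18213699800634, 'cx': 320.36516561579407, 'cy': 192.1403114702608, 'rvec': array([ 2.15656035,  1.56159889, -0.44257351]), 'tvec': array([-0.16358501, -0.3715226 ,  1.65572212])}
side {'fx': 388.1425975057978, 'fy': 388.1425975057978, 'cx': 324.8624112942237, 'cy': 205.28282200845317, 'rvec': array([ 0.9958351 , -2.34821115,  1.16725373]), 'tvec': array([0.3759059 , 0.27374227, 0.6538609 ])}
wrist {'fx': 309.70691628693146, 'fy': 309.70691628693146, 'cx': 317.54341206452995, 'cy': 198.7231856398023, 'rvec': array([-2.46000215,  1.55090415,  0.21173109]), 'tvec': array([-0.67373396, -0.03390899,  0.37724762])}
```

View pics/scene0.png

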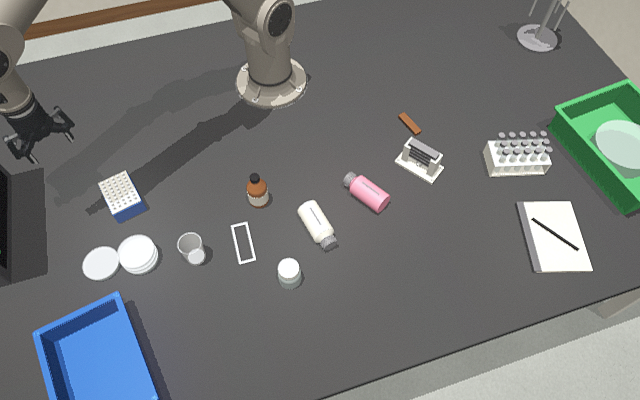

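View pics/side0.png

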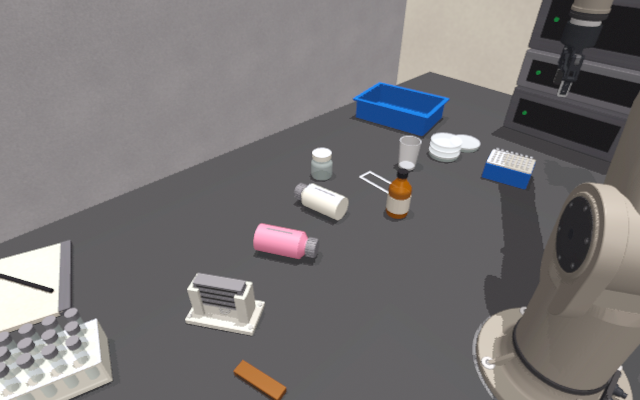

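View pics/wrist0.png

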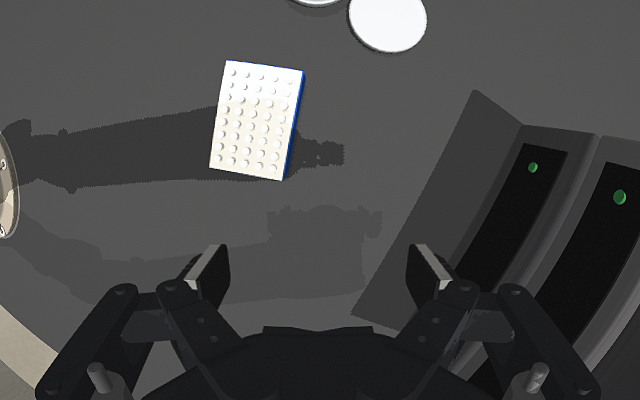

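The scene view shows the dispenser near (420,155), the outline at (243,243), the white bottle at (317,224) with its cap at (330,242), the jar at (289,272), the reagent at (257,190), the beaker at (191,248), the pink look-alike at (367,192) and the brown bar at (410,124). The side view agrees.

```bash
cat > h.py <<'E'
import cv2,numpy as np
from scipy.spatial.transform import Rotation as R
def Rt(c): 
    return cv2.Rodrigues(np.asarray(c['rvec'],float))[0],np.asarray(c['tvec'],float)
def rays(c,uv,fish=False):
    uv=np.atleast_2d(np.asarray(uv,float)); x=(uv[:,0]-c['cx'])/c['fx'];y=(uv[:,1]-c['cy'])/c['fy']
    if fish:
        r=np.hypot(x,y);k=np.where(r>1e-9,np.tan(r)/np.maximum(r,1e-9),1);x,y=x*k,y*k
    return np.stack([x,y,np.ones_like(x)],1)
def cloud(c,d,fish=False):
    v,u=np.mgrid[:d.shape[0],:d.shape[1]]
    r=rays(c,np.stack([u.ravel(),v.ravel()],1),fish)*d.reshape(-1,1)
    A,t=Rt(c);return ((r-t)@A).reshape(*d.shape,3)
def onplane(c,uv,z,fish=False):
    A,t=Rt(c);r=rays(c,uv,fish)@A;o=-A.T@t
    return o+r*((z-o[2])/r[:,2])[:,None]
def tri(c1,u1,c2,u2,f1=False,f2=False):
    A1,t1=Rt(c1);A2,t2=Rt(c2);o1=-A1.T@t1;o2=-A2.T@t2
    d1=(rays(c1,u1,f1)@A1)[0];d2=(rays(c2,u2,f2)@A2)[0]
    s=np.linalg.lstsq(np.stack([d1,-d2],1),o2-o1,rcond=None)[0]
    a=o1+s[0]*d1;b=o2+s[1]*d2;return (a+b)/2,np.linalg.norm(a-b)
def qdown(yaw): # tool z down, tool x at yaw in world
    x=np.array([np.cos(yaw),np.sin(yaw),0]);z=np.array([0,0,-1.]);y=np.cross(z,x)
    q=R.from_matrix(np.stack([x,y,z],1)).as_quat();return np.array([q[3],*q[:3]])
E
python3 - <<'E'
from h import *
for n in ['scene','side']:
    c=np.load(n+'0c.npy',allow_pickle=True).item();d=np.load(n+'0.npy');P=cloud(c,d);p=cv2.imread(f'pics/{n}0.png')
    pts={'scene':dict(mark=(243,243),disp=(423,150),bot=(314,220),cap=(332,242),jar=(289,265),reag=(254,177),beak=(190,240),pink=(370,192)),
     'side':dict(bench=(378,182),bar=(218,283),bot=(325,198),jar=(321,155),reag=(401,175),pink=(280,238))}[n]
    for k,(u,v) in pts.items(): print(n,k,P[v,u].round(3))
    if n=='scene':
        cv2.imwrite('pics/s_z1.png',cv2.resize(p[130:300,160:400],None,fx=3.3,fy=3.3,interpolation=cv2.INTER_CUBIC))
        cv2.imwrite('pics/s_z2.png',cv2.resize(p[100:200,360:480],None,fx=6,fy=6,interpolation=cv2.INTER_CUBIC))
    else:cv2.imwrite('pics/side_z.png',cv2.resize(p[260:340,170:280],None,fx=7,fy=7,interpolation=cv2.INTER_CUBIC))
E
```

```text
scene mark [ 0.554 -0.232 -0.   ]
scene disp [0.479 0.32  0.096]
scene bot [ 0.576 -0.034  0.056]
scene cap [ 0.649 -0.009  0.05 ]
scene jar [ 0.688 -0.136  0.078]
scene reag [ 0.441 -0.157  0.129]
scene beak [ 0.528 -0.361  0.051]
scene pink [0.544 0.138 0.062]
side bench [ 0.557 -0.229 -0.002]
side bar [0.467 0.331 0.09 ]
side bot [ 0.552 -0.013  0.054]
side jar [ 0.686 -0.129  0.071]
side reag [ 0.431 -0.141  0.12 ]
side pink [0.516 0.156 0.053]
```

View pics/s_z1.png

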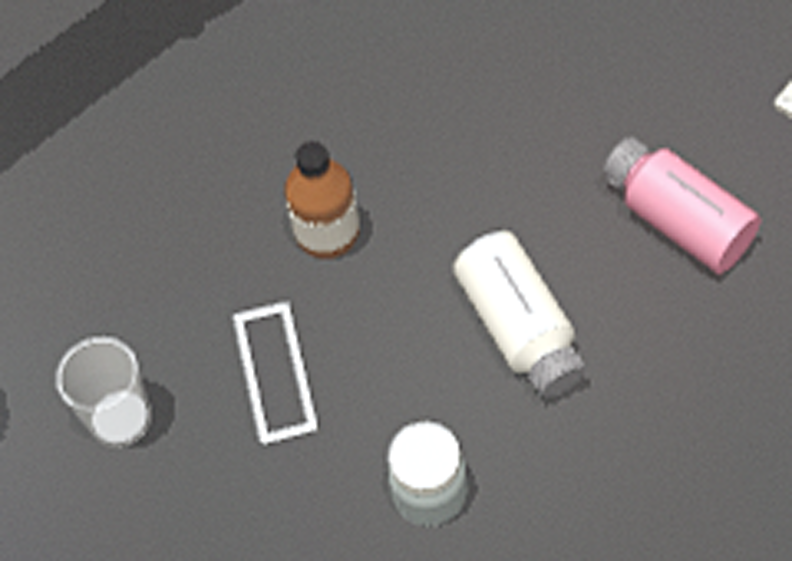

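View pics/s_z2.png

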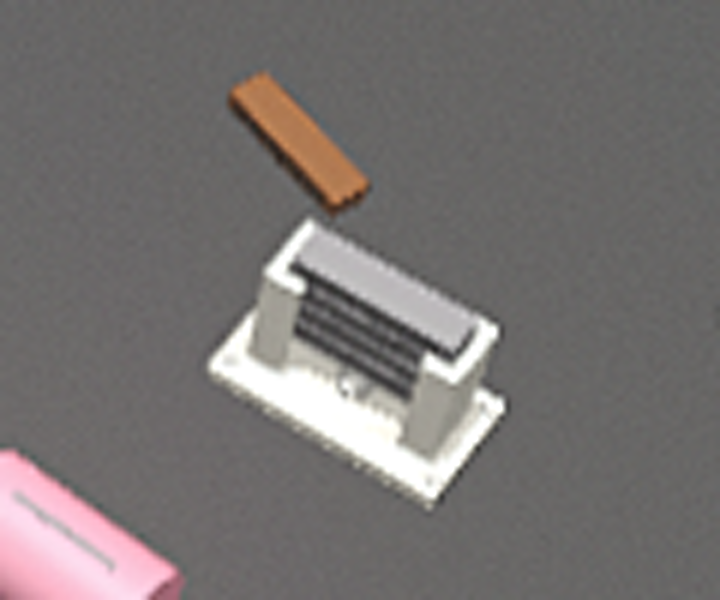

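View pics/side_z.png

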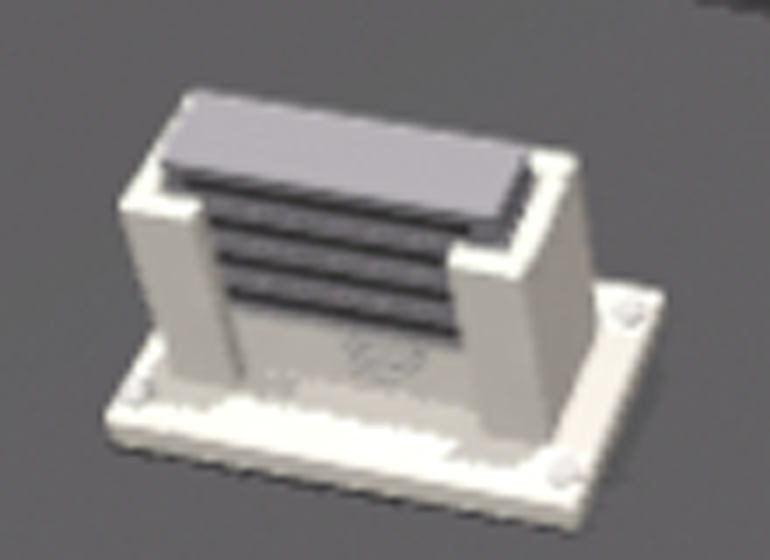

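```bash
cat > meas.py <<'E'
from h import *
def fitmark(c,p,P=None,roi=None,fish=False,center=(0.554,-0.232)):
    v,u=np.mgrid[:400,:640];uv=np.stack([u.ravel(),v.ravel()],1)
    W=onplane(c,uv,0.0,fish).reshape(400,640,3)
    m=(p.min(2)>170)&(np.hypot(W[...,0]-center[0],W[...,1]-center[1])<0.085)
    if P is not None: m&=(np.abs(P[...,2])<0.012)
    n,l,st,ce=cv2.connectedComponentsWithStats(m.astype(np.uint8))
    k=1+np.argmax(st[1:,4]);m=l==k
    q=(W[m][:,:2]*1000).astype(np.float32)
    (cx,cy),(w,h),a=cv2.minAreaRect(q)
    b=cv2.boxPoints(((cx,cy),(w,h),a)); e1=b[1]-b[0];e2=b[2]-b[1]
    e=e1 if np.linalg.norm(e1)>np.linalg.norm(e2) else e2
    return np.array([cx,cy])/1000,(w,h),np.arctan2(e[1],e[0]),m.sum()
E
python3 - <<'E'
from meas import *
for n in ['scene','side']:
    c=np.load(n+'0c.npy',allow_pickle=True).item();d=np.load(n+'0.npy');P=cloud(c,d);p=cv2.imread(f'pics/{n}0.png')
    try: print(n,'mark',fitmark(c,p,P))
    except Exception as e: print(e)
    # bar top
    hsv=cv2.cvtColor(p,cv2.COLOR_BGR2HSV)
    m=(P[...,2]>0.084)&(P[...,2]<0.102)&(np.hypot(P[...,0]-.479,P[...,1]-.32)<0.09)
    print('z hist',np.histogram(P[m][:,2],8))
    q=(P[m][:,:2]*1000).astype(np.float32);print('bar',cv2.minAreaRect(q),P[m].mean(0))
    # bottle
    g=(P[...,2]>0.02)&(P[...,2]<0.075)&(np.hypot(P[...,0]-.6,P[...,1]+.02)<0.11)
    Q=P[g]; 
    t=Q[(Q[:,2]>0.05)]
    for S,nm in((Q,'all'),(t,'top')):
        mu=S[:,:2].mean(0);w,V=np.linalg.eigh(np.cov(S[:,:2].T));print('bottle',nm,len(S),mu,np.sqrt(w),np.arctan2(V[1,1],V[0,1]),S[:,2].max())
    for nm,(x,y) in dict(jar=(.688,-.13),reag=(.44,-.15),beak=(.528,-.361)).items():
        g=(P[...,2]>0.02)&(np.hypot(P[...,0]-x,P[...,1]-y)<0.06);Q=P[g];print(nm,len(Q),Q.min(0).round(3),Q.max(0).round(3))
E
```

```text
scene mark (array([ 0.55097931, -0.23162317]), (47.41608810424805, 123.13792419433594), np.float32(-0.03838332), np.int64(286))
z hist (array([25, 15, 36, 54, 71, 58, 16,  5]), array([0.08421262, 0.08610884, 0.08800506, 0.08990128, 0.0917975 ,
       0.09369372, 0.09558993, 0.09748615, 0.09938237]))
bar ((469.50543212890625, 324.79022216796875), (94.53659057617188, 31.180294036865234), 35.376914978027344) [0.4729373  0.32507001 0.09160203]
bottle all 1028 [ 0.58794344 -0.02973607] [0.01570239 0.03941149] -2.923771686877303 0.06667400728240659
bottle top 633 [ 0.57599247 -0.02901969] [0.01276342 0.0338526 ] -2.95036391307089 0.06667400728240659
jar 546 [ 0.668 -0.169  0.02 ] [ 0.725 -0.111  0.081]
reag 538 [ 0.422 -0.185  0.02 ] [ 0.469 -0.128  0.131]
beak 567 [ 0.524 -0.391  0.02 ] [ 0.587 -0.33   0.09 ]
side mark (array([ 0.55938733, -0.22965018]), (49.380455017089844, 105.52586364746094), np.float32(-0.037526984), np.int64(144))
z hist (array([ 18,  27,  28,  38, 138, 262, 111,  21]), array([0.08403173, 0.08519355, 0.08635537, 0.08751719, 0.08867902,
       0.08984084, 0.09100266, 0.09216448, 0.0933263 ]))
bar ((469.0635986328125, 329.3465270996094), (90.73068237304688, 26.55797576904297), 33.821956634521484) [0.4666063  0.33040963 0.08980851]
bottle all 1072 [ 0.56659595 -0.01184816] [0.01368817 0.03937947] -2.9110630417351975 0.060580309056484496
bottle top 411 [ 0.56411554 -0.02028363] [0.01004637 0.03039833] -2.9476846378019834 0.060580309056484496
jar 486 [ 0.663 -0.165  0.02 ] [ 0.72  -0.105  0.076]
reag 813 [ 0.408 -0.17   0.02 ] [ 0.462 -0.124  0.125]
beak 528 [ 0.524 -0.388  0.02 ] [ 0.587 -0.325  0.085]
```

```bash
python3 - <<'E'
from h import *
from cell import env,kin,camera,calibration,job
c=calibration('wrist');A,t=Rt(c);o=-A.T@t;s=env.get_state()
q=s['orientation'];T=R.from_quat([*q[1:],q[0]])
print('cam in tool',T.inv().apply(o-s['tcp_pos']),'axis',T.inv().apply(A[2]))
for yaw in (0.602,0.602+np.pi,0.602-np.pi):
    print(yaw,kin.inverse_kinematics([0.469,0.327,0.28],qdown(yaw)),kin.inverse_kinematics([0.469,0.327,0.10],qdown(yaw)))
for yaw in (-.038,-.038+np.pi,-0.038-np.pi/2,-0.038+np.pi/2):
    print(yaw,kin.inverse_kinematics([0.551,-.232,0.075],qdown(yaw)),kin.inverse_kinematics([0.571,-.025,0.2],qdown(yaw)))
E
```

```text
cam in tool [ 0.06715568 -0.00025364 -0.06843155] axis [-2.65060894e-01 -3.30638622e-04  9.64231618e-01]
0.602 [-0.03044541  0.48013599 -0.90399497  1.78714387  0.4236215   1.08217802
 -2.05281723] [-0.28137807  0.6493962  -0.57338301  1.91838719  0.51786604  0.72437655
 -2.12849534]
3.743592653589793 [ 0.0208002   0.51145037 -0.98454263  1.78423632  0.47393031  1.10475432
  1.04715806] [ 2.11871446e-04  8.20951832e-01 -9.94071188e-01  1.90049283e+00
  8.71803716e-01  9.29555378e-01  7.45818755e-01]
-2.5395926535897932 [ 0.0208002   0.51145037 -0.98454263  1.78423632  0.47393031  1.10475432
  1.04715806] [ 2.11871446e-04  8.20951832e-01 -9.94071188e-01  1.90049283e+00
  8.71803716e-01  9.29555378e-01  7.45818755e-01]
-0.038 [ 0.30305894  0.64824643 -0.01173122  1.89095323  0.01249964  0.60246258
 -1.32538818] [ 0.09014064  0.43774621 -0.19770549  1.88993446  0.11363358  0.82464307
 -1.77545306]
3.1035926535897933 [ 0.67938232  0.70775516 -0.51729073  1.86347653  0.51774013  0.70708015
  1.39548436] [ 0.45077484  0.51682145 -0.67209844  1.8651742   0.40390971  0.89915238
  1.11845202]
-1.6087963267948966 [ 0.06232651  0.67368022  0.31122324  1.90835039 -0.33960957  0.61076723
 -2.58924355] [-0.88808604  0.84740348  1.26900546  1.95079351 -0.93150335  1.10131604
 -2.38979871]
1.5327963267948965 [ 0.5078603   0.66486516 -0.28377886  1.8758528   0.29290605  0.64132262
  0.00712763] [ 0.3228675   0.47709643 -0.49894018  1.87367453  0.2932679   0.86343777
 -0.35973002]
```

```bash
python3 - <<'E'
from h import *
from cell import env,kin,camera,calibration,job
print(env.nose_length)
yaw=0.602-np.pi
env.reach([0.469,0.327,0.27],qdown(yaw))
for i,pos in enumerate([None,[0.469-.0,0.327,0.21]]):
    if pos: env.movel(pos)
    c=calibration('wrist');p,d=camera('wrist');cv2.imwrite(f'pics/wd{i}.png',p);np.save(f'wd{i}.npy',d);np.save(f'wd{i}c.npy',c,allow_pickle=True)
    P=cloud(c,d,True);m=(P[...,2]>0.085)&(P[...,2]<0.1)&(np.hypot(P[...,0]-.469,P[...,1]-.327)<0.055)
    Q=P[m];print(len(Q),np.median(Q[:,2]),cv2.minAreaRect((Q[:,:2]*1000).astype(np.float32)))
print(env.get_state()['time'])
E
```

```text
0.0726
2934 0.09027815768289765 ((469.52789306640625, 329.05157470703125), (89.94769287109375, 23.687143325805664), 33.804996490478516)
4803 0.09025920428862777 ((469.630859375, 329.0322570800781), (90.67193603515625, 24.805086135864258), 33.42980194091797)
4.125
```

View pics/wd0.png

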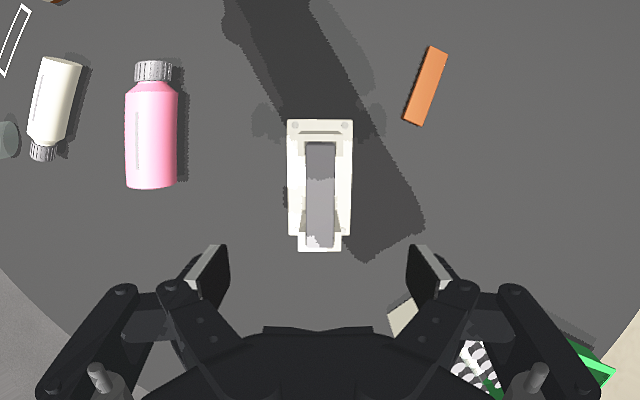

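View pics/wd1.png

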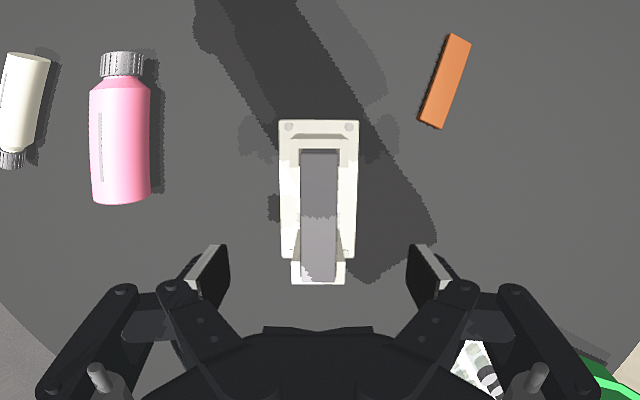

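The wrist views show the top bar upright in the picture, running from about (320,142) to (320,248). From both heights it fits 90x24 mm at (0.4696, 0.329), with its top at about 0.090. That matches its stated size and its height of 92 mm, so I'll grip it now.

```bash
python3 - <<'E'
from h import *
from cell import env,kin,camera,calibration,job
yaw=0.587-np.pi;q=qdown(yaw);x,y=.4696,.329
env.movel([x,y,0.20],rot=q)
print('stop',env.movel([x,y,0.154],velocity=0.06,stop_force=12))
print(env.get_state()['tcp_pos'])
env.grip(0.0,f_grip=40)
s=env.get_state();print(s['opening'],s['force'],s['tcp_pos'])
p,d=camera('wrist');cv2.imwrite('pics/wg.png',p);p,d=camera('side');cv2.imwrite('pics/sg.png',cv2.resize(p[180:340,130:330],None,fx=4,fy=4)[:600])
E
```

```text
stop False
[0.46967508 0.32926311 0.15427272]
0.02284451890107805 [-0.11126543  0.10017188  1.4127604 ] [0.46966606 0.32899763 0.15412398]
```

View pics/wg.png

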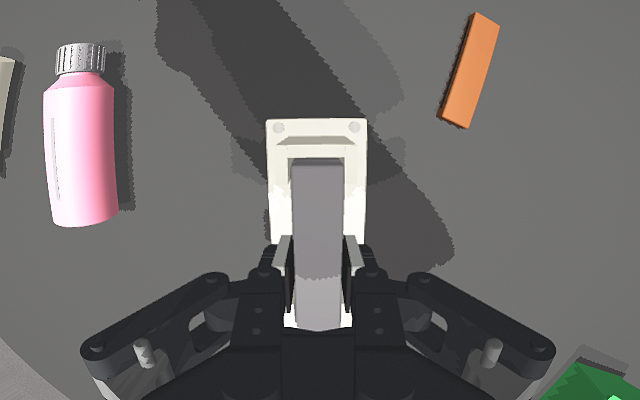

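View pics/sg.png

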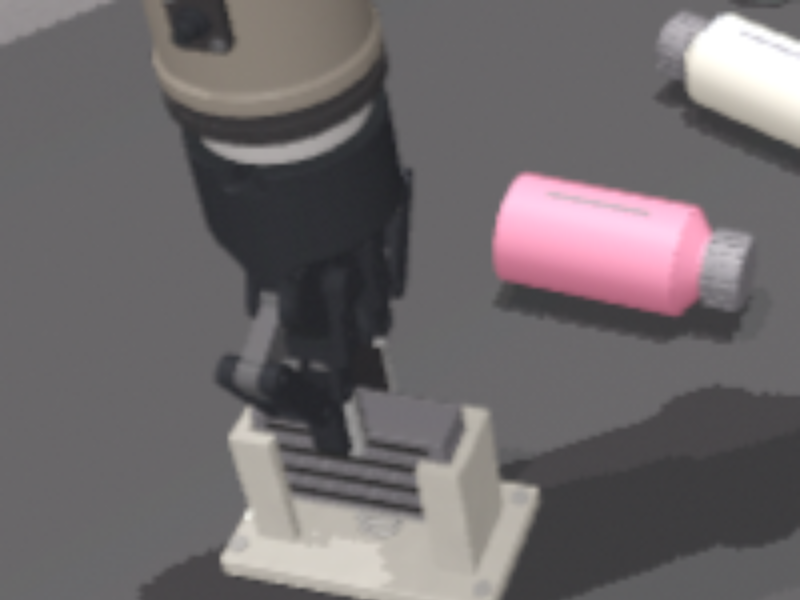

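Both pads hold the bar at about (318,270) in the wrist view. I'll draw it straight up and check bar2.

```bash
python3 - <<'E'
from h import *
from cell import env,kin,camera,calibration,job
s=env.get_state();x,y,_=s['tcp_pos']
env.movel([x,y,0.172],velocity=0.03)
print(env.get_state()['force'])
env.movel([x,y,0.26],velocity=0.12)
s=env.get_state();print(s['opening'],s['force'],s['time'])
p,d=camera('side');cv2.imwrite('pics/sl.png',cv2.resize(p[180:340,130:330],None,fx=4,fy=4)[:600])
E
```

```text
[-0.46257554 -0.56641928 -0.93349689]
0.022422214446784935 [-0.48830495 -0.49198393 -0.79742957] 7.6167
```

View pics/sl.png

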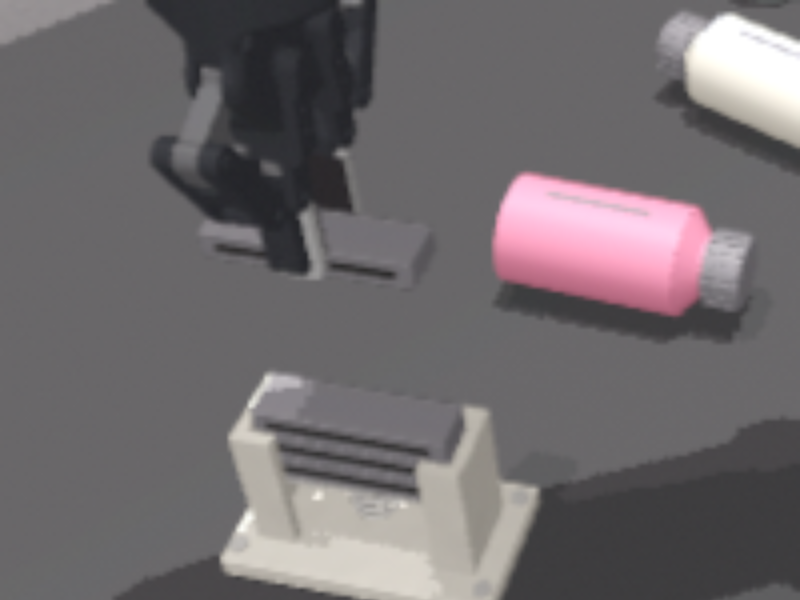

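Only one bar was drawn, it hangs level, and bar2 has risen to the top of the dispenser. Next I'll measure the outline with the wrist camera.

```bash
python3 - <<'E'
from meas import *
from cell import env,kin,camera,calibration,job
q=qdown(np.pi-.038)
env.reach([0.456,-.232,0.29],q)
for i,z in enumerate([0.29,0.235]):
    if i: env.movel([0.456,-.232,z])
    c=calibration('wrist');p,d=camera('wrist');cv2.imwrite(f'pics/wm{i}.png',p);np.save(f'wm{i}.npy',d);np.save(f'wm{i}c.npy',c,allow_pickle=True)
    P=cloud(c,d,True)
    print(fitmark(c,p,P,fish=True,center=(.551,-.2316)))
    m=(P[...,2]>0.02)&(P[...,2]<0.075)&(np.hypot(P[...,0]-.59,P[...,1]+.02)<0.1);Q=P[m];print('bottle',len(Q),cv2.minAreaRect((Q[:,:2]*1000).astype(np.float32)))
s=env.get_state();print(s['time'],s['tcp_pos'],s['opening'])
E
```

```text
Traceback (most recent call last):
  File "meas.py", line 8, in fitmark
    k=1+np.argmax(st[1:,4]);m=l==k
        ~~~~~~~~~^^^^^^^^^^
ValueError: attempt to get argmax of an empty sequence
```

View pics/wm0.png

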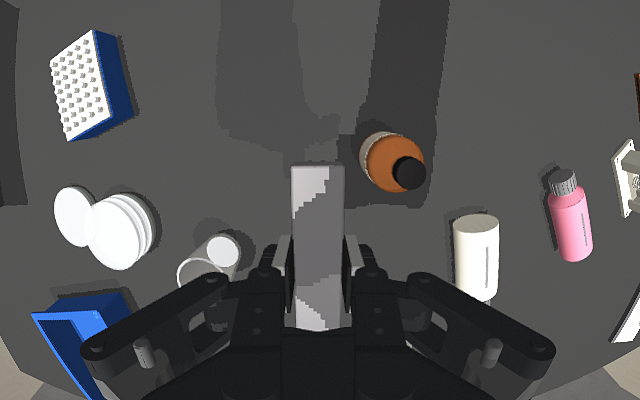

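```bash
python3 - <<'E'
from meas import *
c=np.load('wm0c.npy',allow_pickle=True).item();d=np.load('wm0.npy');P=cloud(c,d,True);p=cv2.imread('pics/wm0.png')
W=onplane(c,[[320,120]],0,True);print(W,P[120,320])
E
```

```text
[[ 0.39443314 -0.22538587  0.        ]] [ 0.39444946 -0.22537485 -0.00154572]
```

The outline is out of view: the camera sees the tool's +x side, which is world −x here. I'll move the tool past the mark.

```bash
python3 - <<'E'
from meas import *
from cell import env,kin,camera,calibration,job
q=qdown(np.pi-.038)
for i,(x,z) in enumerate([(0.65,0.29),(0.64,.235)]):
    env.movel([x,-.232,z],velocity=.25)
    c=calibration('wrist');p,d=camera('wrist');cv2.imwrite(f'pics/wn{i}.png',p);np.save(f'wn{i}.npy',d);np.save(f'wn{i}c.npy',c,allow_pickle=True)
    P=cloud(c,d,True)
    try: print(fitmark(c,p,P,fish=True,center=(.551,-.2316)))
    except Exception as e: print(e)
    m=(P[...,2]>0.02)&(P[...,2]<0.075)&(np.hypot(P[...,0]-.59,P[...,1]+.02)<0.1);Q=P[m];print('bottle',len(Q),cv2.minAreaRect((Q[:,:2]*1000).astype(np.float32)))
s=env.get_state();print(s['time'],s['tcp_pos'],s['opening'])
E
```

```text
(array([ 0.5518999 , -0.22961208]), (46.19791030883789, 120.15940856933594), np.float32(-0.04027087), np.int64(1518))
bottle 5112 ((583.9927368164062, -27.32851791381836), (133.93173217773438, 55.745914459228516), 10.640493392944336)
(array([ 0.55155316, -0.23000565]), (45.835487365722656, 118.99297332763672), np.float32(-0.03812975), np.int64(1953))
bottle 6541 ((584.2269897460938, -28.707042694091797), (133.87750244140625, 52.758506774902344), 10.890179634094238)
11.1417 [ 0.64020656 -0.23240355  0.23647665] 0.02279812542672948
```

View pics/wn1.png

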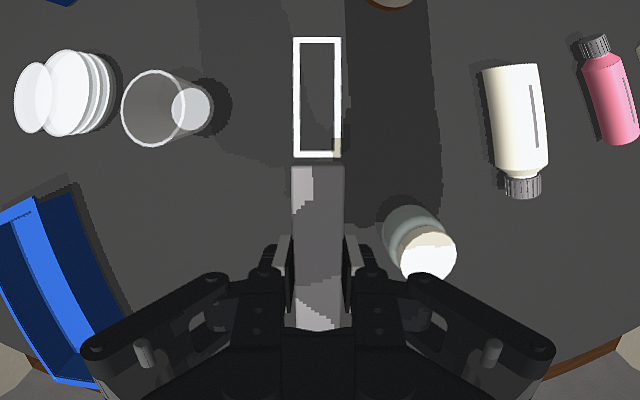

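The outline reads 120x46 mm at (0.5517, −0.2298), yaw −0.039, in both wrist views (pixels 293–341 by 37–157). I'll lay the bar there.

```bash
python3 - <<'E'
from meas import *
from cell import env,kin,camera,calibration,job
q=qdown(np.pi-.039);x,y=.5517,-.2298
env.movel([x,y,0.12],velocity=.2,rot=q)
print(env.movel([x,y,0.0745],velocity=.035,stop_force=4))
s=env.get_state();print(s['tcp_pos'],s['force'])
env.grip(0.045)
env.movel([x,y,0.16],velocity=.12)
env.movel([x+.1,y,0.235],velocity=.25)
c=calibration('wrist');p,d=camera('wrist');cv2.imwrite('pics/wp.png',p)
np.save('wp.npy',d);np.save('wpc.npy',c,allow_pickle=True)
P=cloud(c,d,True);print(fitmark(c,p,P,fish=True,center=(.551,-.2316)))
m=(P[...,2]>0.007)&(P[...,2]<0.03)&(np.hypot(P[...,0]-.5517,P[...,1]+.2298)<0.06);Q=P[m];print('bar',len(Q),np.median(Q[:,2]),cv2.minAreaRect((Q[:,:2]*1000).astype(np.float32)))
print(env.get_state()['time'])
E
```

```text
True
[ 0.55155497 -0.22972171  0.07640295] [0.01103999 0.57274553 5.39962596]
(array([ 0.55181958, -0.22978349]), (46.418121337890625, 119.27608489990234), np.float32(-0.038872868), np.int64(1960))
bar 2413 0.01245876813594059 ((550.7254028320312, -229.55862426757812), (24.41012191772461, 89.31424713134766), 87.7042465209961)
15.0583
```

View pics/wp.png

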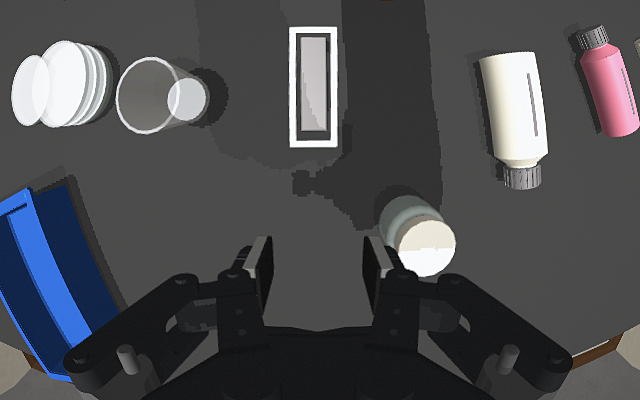

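The bar lies inside the outline: pixels 302–327 within 290–338, centre (0.5507, −0.2296), yaw −0.040. Next I'll estimate the bottle's pose from the stored cloud.

```bash
cat > bot.py <<'E'
from h import *
from scipy.optimize import least_squares
BAR=np.array([.5507,-.2296]);BY=-.040
def bottle(c,d,p,guess,yaw0=0.0,fish=True,dz=0.0,rad=0.12):
    P=cloud(c,d,fish);P[...,2]+=dz
    m=(d>0)&(P[...,2]>0.03)&(P[...,2]<0.075)&(np.hypot(P[...,0]-guess[0],P[...,1]-guess[1])<rad)
    hsv=cv2.cvtColor(p,cv2.COLOR_BGR2HSV)
    white=m&(hsv[...,2]>150)&(hsv[...,1]<60)
    white=cv2.erode(white.astype(np.uint8),np.ones((3,3)))>0 if white.sum()>1500 else white
    n,l,st,ce=cv2.connectedComponentsWithStats(white.astype(np.uint8))
    # choose component nearest guess
    best=min([k for k in range(1,n) if st[k,4]>100],key=lambda k:np.linalg.norm(np.median(P[l==k],0)[:2]-guess[:2]))
    Q=P[l==best]
    def res(t,Q):
        a=np.array([np.cos(t[1]),np.sin(t[1])]);nrm=np.array([-a[1],a[0]])
        r=np.hypot((Q[:,:2]-guess[:2])@nrm-t[0],Q[:,2]-.03-t[2]);return r-.03
    t=np.array([0,yaw0,0.])
    for _ in range(3):
        a=np.array([np.cos(t[1]),np.sin(t[1])]);s=(Q[:,:2]-guess[:2])@a
        B=Q[(s<np.percentile(s,0.5)+.085)]
        t=least_squares(res,t,args=(B,),loss='soft_l1',f_scale=.002).x
    a=np.array([np.cos(t[1]),np.sin(t[1])]);nrm=np.array([-a[1],a[0]])
    s=(P[l==best][:,:2]-guess[:2])@a;s0=np.percentile(s,0.5)
    M=P[m];sm=(M[:,:2]-guess[:2])@a;off=np.abs((M[:,:2]-guess[:2])@nrm-t[0]);sm=sm[off<.03]
    sc=s0+.05
    o=guess[:2]+a*sc+nrm*t[0]
    return dict(o=o,yaw=t[1],dz=t[2],n=len(Q),len=np.percentile(sm,99.5)-s0,rms=np.sqrt(np.mean(res(t,B)**2)))
def rel(b):
    e=np.array([np.cos(BY),np.sin(BY)]);n=np.array([-e[1],e[0]]);v=b['o']-BAR
    return 'rel x %.1f y %.1f mm yaw %.3f'%(v@e*1e3,v@n*1e3,b['yaw']-BY)
def snap(cam,cal,guess,tag,yaw0=0.,name='wrist',rad=.12):
    c=cal(name);p,d=cam(name);cv2.imwrite(f'pics/{tag}.png',p);np.save(tag+'.npy',d);np.save(tag+'c.npy',c,allow_pickle=True)
    b=bottle(c,d,p,np.array(guess),yaw0,name=='wrist',rad=rad);print(tag,b['o'].round(4),'yaw %.3f dz %.4f n %d len %.3f rms %.4f'%(b['yaw'],b['dz'],b['n'],b['len'],b['rms']),rel(b));return b
E
python3 - <<'E'
from bot import *
for f,im,fi in (('wn0','wn0',1),('wn1','wn1',1),('wp','wp',1),('scene0','scene0',0),('side0','side0',0)):
    c=np.load(f+'c.npy',allow_pickle=True).item();d=np.load(f+'.npy');p=cv2.imread(f'pics/{im}.png')
    b=bottle(c,d,p,np.array([.57,-.028]),.2,bool(fi));print(f,{k:np.round(v,4) for k,v in b.items()},rel(b))
E
```

```text
wn0 {'o': array([ 0.5687, -0.0268]), 'yaw': np.float64(0.1873), 'dz': np.float64(-0.0017), 'n': np.int64(3687), 'len': np.float64(0.1304), 'rms': np.float64(0.0008)} rel x 9.9 y 203.4 mm yaw 0.227
wn1 {'o': array([ 0.5687, -0.0268]), 'yaw': np.float64(0.1868), 'dz': np.float64(-0.0017), 'n': np.int64(4512), 'len': np.float64(0.1301), 'rms': np.float64(0.0008)} rel x 9.9 y 203.4 mm yaw 0.227
wp {'o': array([ 0.5686, -0.0267]), 'yaw': np.float64(0.1881), 'dz': np.float64(-0.0017), 'n': np.int64(4703), 'len': np.float64(0.1306), 'rms': np.float64(0.0008)} rel x 9.8 y 203.4 mm yaw 0.228
scene0 {'o': array([ 0.568 , -0.0286]), 'yaw': np.float64(0.1871), 'dz': np.float64(0.0006), 'n': np.int64(932), 'len': np.float64(0.1342), 'rms': np.float64(0.0019)} rel x 9.3 y 201.6 mm yaw 0.227
side0 {'o': array([ 0.5666, -0.0261]), 'yaw': np.float64(0.1913), 'dz': np.float64(-0.0022), 'n': np.int64(869), 'len': np.float64(0.1322), 'rms': np.float64(0.0045)} rel x 7.8 y 204.0 mm yaw 0.231
```

The fits agree: the bottle is at (0.5687, −0.0268), yaw 0.187, 203 mm from the bar in y. I'll press both fingertips on its top and try the first stroke.

```bash
cat > stroke.py <<'E'
from bot import *
from cell import env,kin,camera,calibration,job
def q_of(yaw): return qdown(yaw+np.pi/2)
def dirv(y): return np.array([np.sin(y),-np.cos(y)])
def axv(y): return np.array([np.cos(y),np.sin(y)])
def touch(o,yaw,r0,zhi=.15,f=3.,zlo=.112,v=.03,ax=0.):
    xy=o+dirv(yaw)*r0+axv(yaw)*ax
    env.movel([*xy,zhi],velocity=.2,rot=q_of(yaw))
    st=env.movel([*xy,zlo],velocity=v,stop_force=f)
    s=env.get_state();return st,s
def stroke(o,yaw,r0,L,dyaw=0.,ax=0.,f=3.,v=.06,dz=0.,zhi=.15,axo=0.):
    st,s=touch(o,yaw,r0,f=f,zhi=zhi,ax=axo)
    z=s['tcp_pos'][2];print('touch',st,z.round(4),s['force'].round(1))
    if not st: raise SystemExit('no touch')
    xy=s['tcp_pos'][:2]+dirv(yaw+dyaw/2)*L+axv(yaw)*ax
    env.movel([*xy,z+dz],velocity=v,rot=q_of(yaw+dyaw))
    s=env.get_state();print('end',s['tcp_pos'].round(4),s['force'].round(1))
    env.movel([*s['tcp_pos'][:2],z+.015],velocity=.08)
def look(o,tag,yaw0,ahead=.1,z=.2):
    xy=np.array([o[0],o[1]-ahead]);env.movel([*xy,z],velocity=.3,rot=q_of(0.0))
    return snap(camera,calibration,o,tag,yaw0)
E
python3 - <<'E'
from stroke import *
o=np.array([.5687,-.0268]);y=.187
xy=o-dirv(y)*.010
env.reach([*xy,.165],q_of(y))
env.grip(.06)
print(env.get_state()['time'])
stroke(o,y,-.010,.040,dyaw=-.05,dz=-.0003)
b=look(o+dirv(y)*.02,'k1',y-.05)
print(env.get_state()['time'])
E
```

```text
16.775
touch True 0.1272 [-1.7 -0.1  8. ]
end [ 0.5737 -0.0565  0.1273] [-0.3 -0.9  6.6]
k1 [ 0.572  -0.0461] yaw 0.155 dz -0.0016 n 9572 len 0.131 rms 0.0006 rel x 13.9 y 184.2 mm yaw 0.195
19.5333
```

View pics/k1.png

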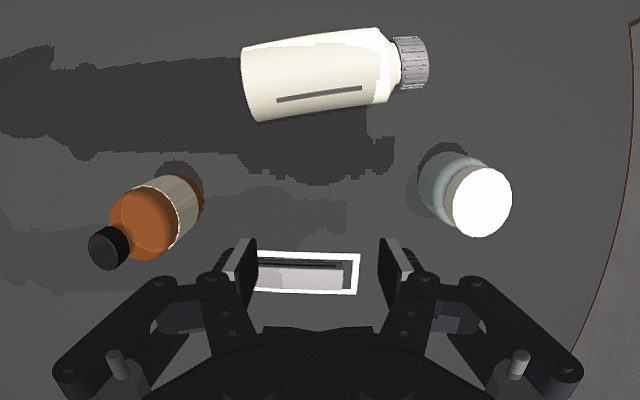

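That was rolling without slip: a 40 mm stroke moved the bottle 19 mm, and it yawed −0.03. The next strokes get more yaw plus an axial pull.

```bash
python3 - <<'E'
from stroke import *
o=np.array([.572,-.0461]);y=.155
stroke(o,y,-.012,.042,dyaw=-.2,ax=-.006,f=4,dz=-.0003)
b=look(o+dirv(y)*.02,'k2',y-.1)
o,y=b['o'],b['yaw']
stroke(o,y,-.012,.042,dyaw=-.2,ax=-.012,f=6,dz=-.0006)
b=look(o+dirv(y)*.02,'k3',y-.05)
print(env.get_state()['time'])
E
```

```text
touch True 0.1269 [-1.3 -0.4  6.4]
end [ 0.5681 -0.0772  0.1275] [3.2 0.6 6.4]
k2 [ 0.5694 -0.0698] yaw -0.025 dz -0.0016 n 10312 len 0.130 rms 0.0006 rel x 12.3 y 160.4 mm yaw 0.015
touch True 0.1269 [-2.4  0.2  8.3]
end [ 0.5553 -0.0988  0.1276] [ 3.9 -0.9  5.8]
k3 [ 0.5617 -0.093 ] yaw -0.194 dz -0.0016 n 10314 len 0.174 rms 0.0006 rel x 5.5 y 137.0 mm yaw -0.154
26.2083
```

```bash
python3 - <<'E'
from stroke import *
o=np.array([.5617,-.093]);y=-.194
stroke(o,y,-.012,.042,dyaw=.10,ax=-.001,f=4,dz=-.0004)
b=look(o+dirv(y)*.02,'k4',y+.05)
o,y=b['o'],b['yaw']
stroke(o,y,-.012,.042,dyaw=np.clip((BY-y)/.88,-.15,.15),ax=-.001,f=4,dz=-.0004)
b=look(o+dirv(y)*.02,'k5',y+.05)
print(env.get_state()['time'])
E
```

```text
touch True 0.127 [-1.2  0.2  6.3]
end [ 0.5584 -0.1224  0.1274] [ 0.7 -0.   8.4]
k4 [ 0.5595 -0.1143] yaw -0.123 dz -0.0017 n 10226 len 0.167 rms 0.0006 rel x 4.2 y 115.6 mm yaw -0.083
touch True 0.1269 [-1.4  1.4  6. ]
end [ 0.5581 -0.1441  0.1274] [0.3 0.3 8. ]
k5 [ 0.5588 -0.1357] yaw -0.055 dz -0.0017 n 10164 len 0.167 rms 0.0006 rel x 4.4 y 94.1 mm yaw -0.015
32.8
```

View pics/k5.png

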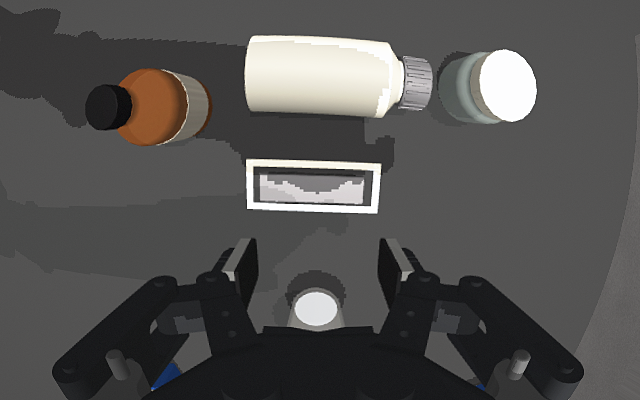

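```bash
python3 - <<'E'
from stroke import *
o=np.array([.5588,-.1357]);y=-.055
stroke(o,y,-.012,.042,dyaw=.015,ax=-.005,f=5,dz=-.0004)
b=look(o+dirv(y)*.02,'k6',y)
o,y=b['o'],b['yaw']
stroke(o,y,-.012,.038,dyaw=np.clip((BY-y)/.88,-.15,.15),ax=-.004,f=5,dz=-.0004)
b=look(o+dirv(y)*.02,'k7',y)
print(env.get_state()['time'])
c=np.load('k7c.npy',allow_pickle=True).item();P=cloud(c,np.load('k7.npy'),True)
m=(P[...,2]>0.006)&(P[...,2]<0.02)&(np.abs(P[...,1]+.2296)<.03)&(np.abs(P[...,0]-.5507)<.055)
print('bar',m.sum(),cv2.minAreaRect((P[m][:,:2]*1000).astype(np.float32)))
E
```

```text
touch True 0.1269 [-1.5  0.3  6.7]
end [ 0.5544 -0.1653  0.1275] [ 3.6 -0.   4.8]
k6 [ 0.5577 -0.1566] yaw -0.050 dz -0.0016 n 10188 len 0.168 rms 0.0006 rel x 4.1 y 73.2 mm yaw -0.010
touch True 0.1269 [-1.6  1.3  6.3]
end [ 0.5548 -0.1822  0.1276] [3.1 0.6 4.8]
k7 [ 0.5567 -0.1755] yaw -0.045 dz -0.0017 n 10227 len 0.166 rms 0.0006 rel x 3.8 y 54.3 mm yaw -0.005
39.3417
bar 3086 ((551.120361328125, -229.34947204589844), (24.970800399780273, 89.86054992675781), 88.00611877441406)
```

View pics/k7.png

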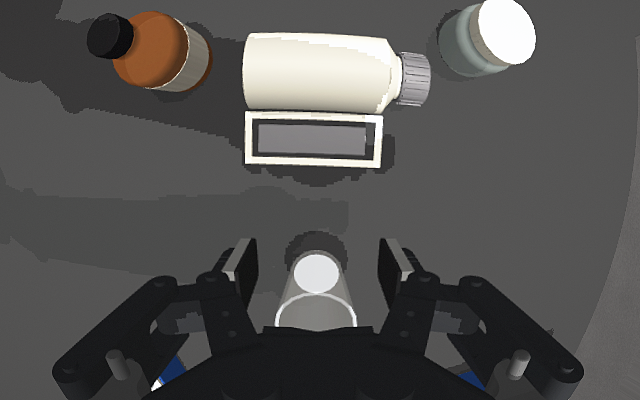

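```bash
python3 - <<'E'
from stroke import *
o=np.array([.5567,-.1755]);y=-.045
stroke(o,y,-.010,.030,dyaw=.003,ax=-.001,f=4,dz=-.0003)
b=look(o+dirv(y)*.015,'k8',y,ahead=.09)
print(env.get_state()['time'])
c=np.load('k8c.npy',allow_pickle=True).item();P=cloud(c,np.load('k8.npy'),True)
m=(P[...,2]>0.006)&(P[...,2]<0.02)&(np.abs(P[...,1]+.2296)<.03)&(np.abs(P[...,0]-.5507)<.055)
print('bar',m.sum(),cv2.minAreaRect((P[m][:,:2]*1000).astype(np.float32)))
E
```

```text
touch True 0.1272 [-1.3  1.1  7.5]
end [ 0.5556 -0.1957  0.1275] [-1.2 -0.5  6.6]
k8 [ 0.5561 -0.1905] yaw -0.044 dz -0.0016 n 10380 len 0.130 rms 0.0006 rel x 3.9 y 39.3 mm yaw -0.004
42.4333
bar 2632 ((550.9777221679688, -231.3579559326172), (21.597036361694336, 90.15715026855469), 87.37512969970703)
```

View pics/k8.png

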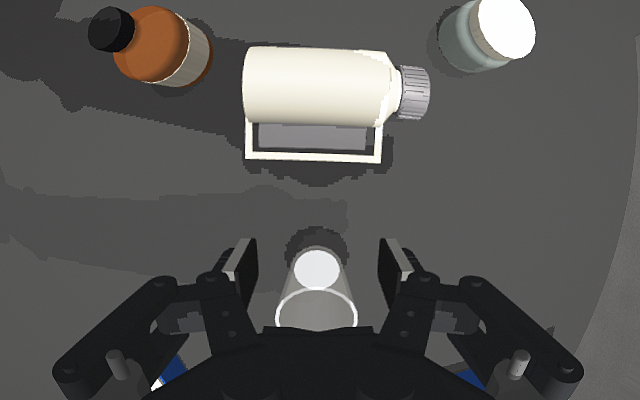

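About 2 mm of gap remains, so one small, slow stroke should close it.

```bash
python3 - <<'E'
from stroke import *
o=np.array([.5561,-.1905]);y=-.044
stroke(o,y,-.004,.0065,dyaw=.004,f=3,v=.02,dz=-.0002)
b=look(o+dirv(y)*.002,'k9',y,ahead=.09)
env.dwell(.5)
b=look(o+dirv(y)*.002,'k10',y,ahead=.13,z=.22)
print(env.get_state()['time'])
for n in ('k9','k10'):
    c=np.load(n+'c.npy',allow_pickle=True).item();P=cloud(c,np.load(n+'.npy'),True)
    m=(P[...,2]>0.009)&(P[...,2]<0.017)&(np.abs(P[...,1]+.2296)<.03)&(np.abs(P[...,0]-.5507)<.055)
    Q=P[m];print('bar',m.sum(),cv2.minAreaRect((Q[:,:2]*1000).astype(np.float32)))
    mid=np.abs(Q[:,0]-.551)<.03;print('far edge y',np.percentile(Q[mid][:,1],2))
c=np.load('k7c.npy',allow_pickle=True).item();P=cloud(c,np.load('k7.npy'),True)
m=(P[...,2]>0.009)&(P[...,2]<0.017)&(np.abs(P[...,1]+.2296)<.03)&(np.abs(P[...,0]-.551)<.03);print('before',np.percentile(P[m][:,1],2))
p=cv2.imread('pics/k10.png');cv2.imwrite('pics/k10z.png',cv2.resize(p[30:180,200:440],None,fx=3.3,fy=3.3,interpolation=cv2.INTER_CUBIC))
E
```

```text
touch True 0.1275 [-1.1 -0.2  6.6]
end [ 0.5563 -0.1923  0.1275] [-1.   2.1  5.5]
k9 [ 0.5562 -0.1916] yaw -0.040 dz -0.0016 n 10274 len 0.130 rms 0.0006 rel x 4.0 y 38.2 mm yaw -0.000
k10 [ 0.5562 -0.1916] yaw -0.040 dz -0.0017 n 8368 len 0.130 rms 0.0007 rel x 4.0 y 38.2 mm yaw -0.000
46.1333
bar 2508 ((551.0496215820312, -231.60064697265625), (19.964336395263672, 89.8656005859375), 87.53125762939453)
far edge y -0.24128626986632673
bar 2477 ((551.257080078125, -230.4109649658203), (23.10515785217285, 89.92328643798828), 87.72303771972656)
far edge y -0.24135779402295213
before -0.2402839833077661
```

View pics/k10z.png

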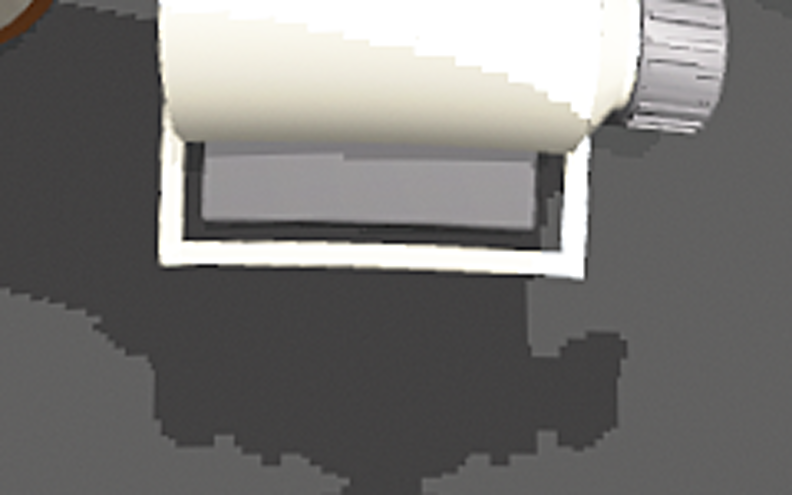

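```bash
python3 - <<'E'
from bot import *
for n in ('wp','k7','k8','k9','k10'):
    c=np.load(n+'c.npy',allow_pickle=True).item();P=cloud(c,np.load(n+'.npy'),True);p=cv2.imread(f'pics/{n}.png')
    m=(P[...,2]>0.009)&(P[...,2]<0.017)&(np.abs(P[...,1]+.2296)<.03)&(np.abs(P[...,0]-.551)<.03)
    v,u=np.mgrid[:400,:640];W=onplane(c,np.stack([u.ravel(),v.ravel()],1),0,True).reshape(400,640,3)
    t=(p.min(2)>170)&(np.abs(W[...,0]-.551)<.03)&(W[...,1]<-.243)&(W[...,1]>-.27)
    print(n,'bar far edge',np.percentile(P[m][:,1],2).round(5),'tape y',W[t][:,1].min().round(4),W[t][:,1].max().round(4),'tape mean',W[t][:,1].mean().round(4))
E
```

```text
wp bar far edge -0.24138 tape y -0.254 -0.2458 tape mean -0.2498
k7 bar far edge -0.24028 tape y -0.254 -0.2458 tape mean -0.2497
k8 bar far edge -0.24117 tape y -0.2538 -0.2456 tape mean -0.2497
k9 bar far edge -0.24129 tape y -0.2531 -0.2458 tape mean -0.2497
k10 bar far edge -0.24136 tape y -0.2537 -0.2457 tape mean -0.2497
```

The bar hasn't moved and the gap is at most about 1 mm. One more gentle nudge, until the bottle stops against the bar.

```bash
python3 - <<'E'
from stroke import *
o=np.array([.5562,-.1916]);y=-.040
stroke(o,y,-.004,.006,dyaw=0,f=3,v=.02,dz=-.0003)
b=look(o+dirv(y)*.001,'k11',y,ahead=.09)
c=np.load('k11c.npy',allow_pickle=True).item();P=cloud(c,np.load('k11.npy'),True)
m=(P[...,2]>0.009)&(P[...,2]<0.017)&(np.abs(P[...,1]+.2296)<.03)&(np.abs(P[...,0]-.551)<.03)
print('far',np.percentile(P[m][:,1],2),env.get_state()['time'])
p,d=camera('side');cv2.imwrite('pics/sf.png',cv2.resize(p[130:280,250:450],None,fx=4,fy=4))
E
```

```text
touch True 0.1275 [-1.3 -0.4  6.6]
end [ 0.5564 -0.1934  0.1275] [-1.2  0.3  6.4]
k11 [ 0.5562 -0.192 ] yaw -0.038 dz -0.0016 n 10286 len 0.130 rms 0.0006 rel x 4.0 y 37.8 mm yaw 0.002
far -0.24087323334592695 49.175
```

View pics/sf.png

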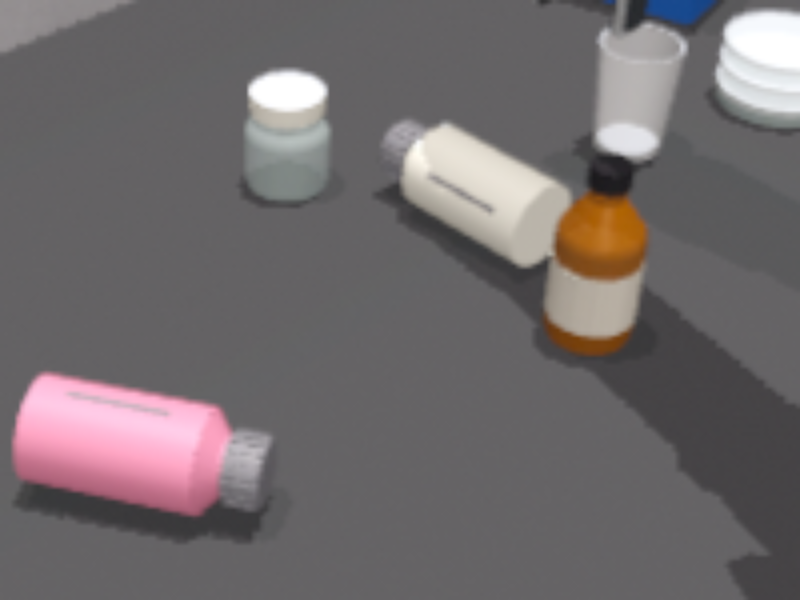

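View pics/k11.png

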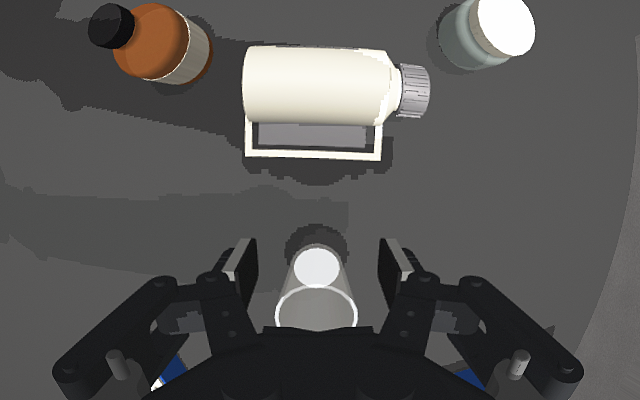

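```bash
python3 - <<'E'
from stroke import *
x=env.get_state()['tcp_pos'];env.movel([x[0],x[1]-.02,.3],velocity=.2)
env.dwell(.5)
b=snap(camera,calibration,[.5562,-.192],'k12',-.04)
p,d=camera('scene');cv2.imwrite('pics/fs.png',p)
s=env.get_state();print(s['time'],s['force'])
job.job_done()
E
```

```text
k12 [ 0.5563 -0.192 ] yaw -0.038 dz -0.0016 n 5555 len 0.130 rms 0.0007 rel x 4.1 y 37.8 mm yaw 0.002
50.4833 [-0.15600062 -0.06371063  0.03056923]
the job is handed in; nothing more can be done
```

View pics/fs.png

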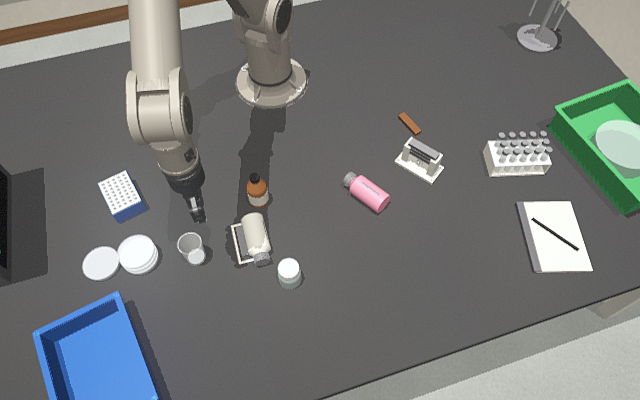

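The bar lies in its outline and the bottle rests beside it, parallel and about centred. I handed the job in at about 50 s with the robot clear of everything.

**What I did:** I drew the top bar straight up out of the dispenser and laid it in the tape outline. Then I rolled the bottle to it with ten strokes of the two open fingertips on its top, correcting its angle on the way.

**Bar:** It lies flat inside the outline at about (0.551, −0.229). Its far edge reads the same before and after the bottle arrived, to within about 0.5 mm between views.

**Bottle:** Its axis is 37.8 mm from the bar's centre line, where 37 mm means touching. It is parallel to within 0.002 rad and about 4 mm off centre along the bar, on the cap side. I tried to remove that offset by pulling the bottle along its axis during the strokes, but the last pulls barely moved it.

**Contact:** The 0.8 mm difference is within the 2 mm calibration error, so the images alone do not prove the bottle touches the bar. In the last nudge the bottle moved only 0.4 mm for a 6 mm finger stroke, where free rolling would have given about 3 mm. I took that as contact, but the sideways force then was only 0.3 N, so it does not confirm it.

**Everything else:** In the last pictures bar2 is still in the dispenser, and the beaker, reagent, jar, pink bottle and brown bar look undisturbed.

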